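# Check a planed block on the bridge height gauge

### The arm

A 6-joint arm with a two-finger parallel gripper is mounted at the origin on the work surface. World frame = base frame: x ahead of the robot, y to its left, z up, the work surface at z = 0. Lengths are in m, angles in degrees, forces in N, time in s.
With the tool pointing down it reaches from about 0.3 to 0.95 m from the base axis. Payload 3.1 kg.
Tool frame: the origin (TCP) lies between the finger pads; the fingertips stand 22 mm ahead of it and the grasp point (between the pads) lies 3 mm ahead of it; z points along the fingers, y is the line along which they close (so a half turn about z gives the same grasp; the last joint's range is limited). The gripper opens to 85 mm and grips with 20 to 120 N. Pads are 22 mm wide; open, the fingers measure 114 mm over their backs; the gripper's body (76 mm by 85 mm) begins 54 mm behind the grasp point. The pads swing forward as they close: fully open they stand 13 mm farther back than shut.
Start: joints at [-81.114, 17.653, 93.61, -0, 68.738, -3.994], TCP at [0.139, -0.609, 0.253] pointing down, gripper open.
Joint ranges: [-175.34, 175.34], [-45.06, 112.39], [2.9, 150.54], [-68.45, 248.45], [3.09, 151.38], [-168.51, 168.51]. Speed limits (degrees/s): [159.86, 159.86, 180, 180, 180, 180].

### API

Orientations are given as [roll, pitch, yaw] about the fixed x, y, z axes, in that order (R = Rz(yaw) Ry(pitch) Rx(roll)).
In Python, from station import monitor, viewer, robot gives the robot as it stands.
- The arm moves only by the shell command python3 -m crank 'ROWS' [OPENING] [FORCE]. ROWS is text: rows parted by semicolons, each of 4 numbers parted by spaces: the shift along the world's x, y, z in mm, then the turn about the world's z in degrees. In form: tx ty tz turn; .... A call has exactly 10 rows; each row is the pose to reach, as a shift and turn from the pose commanded when the call began; what a row does not reach only later rows make up. A row lasts 1/8 s, in which the tool goes at most 62.5 mm and 10.7 degrees, less where a joint would pass 70% of its speed; a pose out of reach is approached as far as the arm can. A call with a gripper value outside its range is refused whole. OPENING is the finger opening in mm, from 0 to 85.4, set as the call begins (- or left out, the last holds). The fingers move at their own pace and stop on an object; FORCE is the grip in N (left out, the last holds). Time passes only in rows, so rows that repeat a pose let the fingers close, or fill a call up. It gives the time, the measured TCP pose, the force, the opening and the grip force at its end, in the units of the state.
- monitor.get_obs(): the state, without advancing time (a new reading comes with each control period).
- viewer.read_camera(name): name is "side" or "top" or "wrist"; returns the picture (400x640x3 uint8, red, green, blue); there is no depth.
- viewer.calibration(name): a dict with "camera_matrix" (3x3 intrinsics, pixels), "dist_coeffs" ([k1, k2, p1, p2, k3] as OpenCV has them; the pictures are not rectified), "extrinsics" (4x4, takes a point from world to camera coordinates); the wrist camera has in their place "tool_from_camera" (4x4, takes a point from camera to tool coordinates, whose origin is the TCP and whose axes are the flange's). Camera axes: x right, y down, z forward; pixel columns grow to the right and rows downward; lengths in m; the calibration is good to about 2 mm. A picture is of the moment at which its call begins: read the wrist's pose just before it. calibration takes no time and is no camera call.
- robot.finish_job(): hands the job in; it is judged then, once.
The state is a dict: "time": time; "qpos": joint angles; "qd": joint speeds; "tau": joint torques, N m; "eef_pos": TCP position; "tool_rot": TCP orientation; "force": force on the tool from outside, world axes, zero at the start; "ft_torque": the same for the moment, N m; "grip_width": finger opening in m; "grasp_force": force on a finger pad.
Only numpy, scipy, OpenCV 4.12 (cv2) and the standard library are available. Lean on these libraries where they do the work, as an engineer would, in place of code of your own. Each camera call takes 0.05 s, during which the arm holds its last target. There are 200 camera calls.

### The job

Check the oak block that lies on the blue rectangle: lay it in the gauge's lane and push it slowly and gently (never over 20 N) under the fixed steel bridge bar. If it clears, push it on until it sits home against the yellow spring stop, press it there lightly (some 5 N) for about half a second and leave it there; if it is too high and catches, press it against the bar just as lightly for about half a second, do not force it, and put it flat into the red tray. Leave the other oak block and everything else on the bench alone.

Things in the scene. Friction and masses are not known exactly. Their poses are not given: they have to be found in the camera images.
- block_1_mid (a point): one of two look-alike oak blocks with a dark stripe, 130 mm long give or take 4, 42 mm wide; one is 43 mm high (clears), the other 47.5 mm (catches), not told which. The one on the pad is to be checked. This point: middle of its length and width, 22 mm above its underside; x along its length, z up. About 0.2 kg; lies loose and flat on the table
- block_2_mid (a point): one of two look-alike oak blocks with a dark stripe, 130 mm long give or take 4, 42 mm wide; one is 43 mm high (clears), the other 47.5 mm (catches), not told which. The one on the pad is to be checked. This point: middle of its length and width, 22 mm above its underside; x along its length, z up. About 0.2 kg; lies loose and flat on the table
- gauge: height gauge, fixed: plywood base, its top (the bed) 18 mm above the table. Origin on the table under the middle of the bar; x along the lane in the pushing direction, z up. Base from x = -200 mm (open loading end) to +150 mm, 150 mm wide. Two dark guide rails on the bed, 12 mm wide, 12 mm high, 52 mm apart inside, from x = -165 to +120 mm
- bridge: steel bridge bar across the lane on two blue posts, fixed and rigid (a bump at 40 mm/s is already too hard); same origin and axes as the gauge. Bar from x = -10 to +10 mm, underside 45 mm above the bed (63 above the table), top 67 mm above the bed (bolt heads 4 mm more). Posts at y = -62 and +62 mm, 22 mm wide. Over 20 N of a block against it counts as forcing
- stop: end stop, fixed: black housing 48 mm wide, 42 high, with a yellow spring plate before it. Origin on the housing's face towards the bar, at bed level; x in the pushing direction; 90 to 100 mm past the bar's middle. The plate's face stands out 7 to 29 mm towards the bar (varies, not reported). It is stiff (1 mm per 8 N, damped). Home: block's front on the plate. Over 20 N counts as forcing
- pad: blue rectangle painted flat on the bench, 170 x 85 mm, no height; the block to be checked lies on it. Origin at its centre, x along its length
- tray: shallow red tray fixed on the table, 200 x 130 mm outside, walls 4 mm thick and 20 mm high, floor 4 mm thick; origin under its centre, x along its length, z up
- tape_measure: yellow and black tape measure, 70 x 40 x 60 mm; a bystander, origin at its underside
- glue_bottle: white glue bottle with orange cap, 60 mm across, 170 mm high; a bystander, origin at its underside
- screw_jar: clear jar with a red cap, 70 mm across, 90 mm high; a bystander, origin at its underside
- screwdriver: orange-handled screwdriver, 190 mm long; a bystander
- hammer: hammer lying flat; a bystander
- offcut: thin board offcut, 90 x 50 x 20 mm; a bystander, origin at its underside
- try_square: try square, dark wooden stock and steel blade, 170 mm long; a bystander, origin at its underside
Things that resemble listed ones, but are neither listed nor needed, are in the scene too. Several things look just like the tray: the one meant starts farthest to the robot's left. Leave any purple look-alike of the part that bears block_1_mid alone.

How it is judged:
By the outcome, as a careful person would: the job done as asked, in the order asked, and still so for the second after the job is handed in, with the robot touching nothing.
It also fails if it takes over 69 s, if anything falls off the work surface, if the arm or the gripper's body presses on something with over 40 N, if the wrist force passes 120 N, or if a joint passes its speed limit or range.

## Working session

There is one attempt and no reset: what is moved stays moved. The work goes in short steps, Python scripts to look and compute and a shell command to move; the robot and the scene stay as the last step left them, time stands still between calls to the robot, and variables do not carry over. Pictures are saved under pics/ and viewed, at most 10 in all, crops included, and the job is handed in when it is done.

```bash
mkdir -p pics; ls
python3 - <<'E'
from station import monitor, viewer, robot
import cv2
for n in ("top","side"):
    im=viewer.read_camera(n); cv2.imwrite(f"pics/{n}0.png",im[:,:,::-1])
    c=viewer.calibration(n); print(n,c)
print(viewer.calibration("wrist")); print(monitor.get_obs())
E
```

```text
pics
top {'camera_matrix': array([[467.18408287,   0.        , 328.51873737],
       [  0.        , 467.18408287, 189.70339658],
       [  0.        ,   0.        ,   1.        ]]), 'dist_coeffs': array([-0.11924587,  0.        ,  0.        ,  0.        ,  0.        ]), 'extrinsics': array([[-0.01891956, -0.99981959,  0.00168259,  0.0096598 ],
       [-0.98740216,  0.01842011, -0.15715493,  0.48982136],
       [ 0.15709558, -0.00463469, -0.98757253,  1.17789111],
       [ 0.        ,  0.        ,  0.        ,  1.        ]])}
side {'camera_matrix': array([[367.31755701,   0.        , 318.77827271],
       [  0.        , 367.31755701, 203.65810228],
       [  0.        ,   0.        ,   1.        ]]), 'dist_coeffs': array([-0.00241058,  0.        ,  0.        ,  0.        ,  0.        ]), 'extrinsics': array([[-0.80739602, -0.59000117,  0.00320653,  0.42255231],
       [-0.29889637,  0.40433148, -0.86439402,  0.21080142],
       [ 0.50869698, -0.69886671, -0.50280484,  0.65800997],
       [ 0.        ,  0.        ,  0.        ,  1.        ]])}
{'camera_matrix': array([[287.6810609 ,   
[... 550 characters left out ...]
00,
         1.00000000e+00]])}
{'time': 0.1, 'qpos': array([-8.11132312e+01,  1.77011489e+01,  9.36799727e+01, -1.54046680e-03,
        6.87380173e+01, -3.99383921e+00]), 'qd': array([ 0.07618902, -0.10858789, -0.13292201, -0.03097002, -0.03032157,
       -0.03513186]), 'tau': array([-1.64162057e-04, -4.16406441e+01, -2.77645397e+01, -9.42692145e-05,
        4.01539830e-03, -2.46257436e-06]), 'eef_pos': array([ 0.13918191, -0.60860401,  0.25216286]), 'tool_rot': array([-1.79881051e+02, -6.86696221e-03,  1.28811610e+01]), 'force': array([ 0.5455478 ,  0.20417953, -0.11039208]), 'ft_torque': array([-0.04637992, -0.04121512, -0.01549788]), 'grasp_force': 0.0, 'grip_width': 0.08552813396737702}
```

View pics/top0.png

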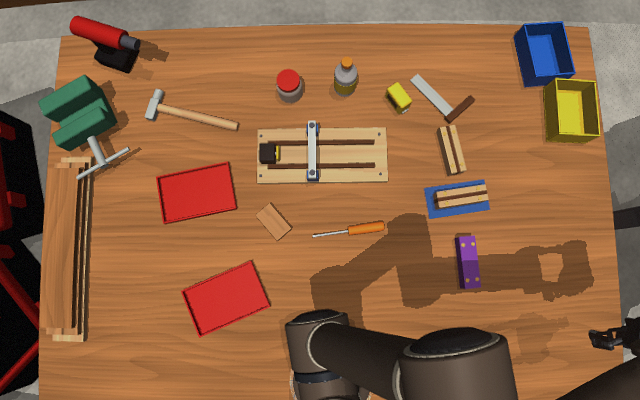

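View pics/side0.png

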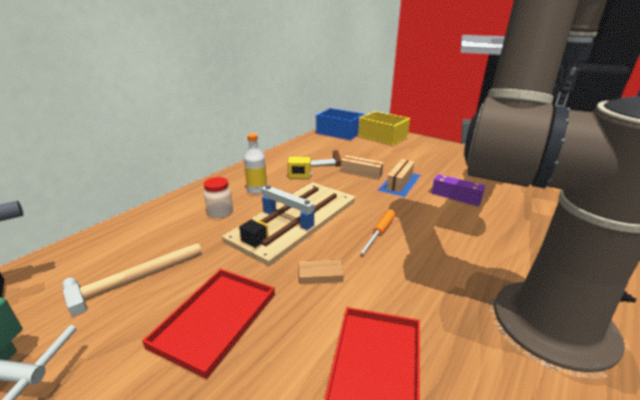

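The top view shows the pad block at (462,196). Things it could be confused with are the other oak block (452,150), the purple one (467,262) and the offcut (273,221). The trays are at (197,192), which is farther left, and (227,297). The gauge is at (322,155), with its stop at the left end (268,153), so pushing runs towards +y. The side view agrees.

```bash
cat > h.py <<'E'
import numpy as np, cv2
from station import monitor, viewer
from scipy.spatial.transform import Rotation as R
def ext(name):
    c=viewer.calibration(name)
    if name=="wrist":
        o=monitor.get_obs(); T=np.eye(4); T[:3,:3]=R.from_euler('xyz',o['tool_rot'],degrees=True).as_matrix(); T[:3,3]=o['eef_pos']
        W=T@c['tool_from_camera']
    else: W=np.linalg.inv(c['extrinsics'])
    return c,W
def ray(c,W,px,z):
    p=cv2.undistortPoints(np.array(px,float).reshape(-1,1,2),c['camera_matrix'],c['dist_coeffs']).reshape(-1,2)
    d=np.c_[p,np.ones(len(p))]@W[:3,:3].T; o=W[:3,3]
    return (o+d*((z-o[2])/d[:,2])[:,None])
def rect(pts):
    (cx,cy),(w,h),a=cv2.minAreaRect((pts[:,:2]*1000).astype(np.float32))
    if w<h: w,h,a=h,w,a+90
    return np.round([cx,cy,w,h,(a+90)%180-90],1)
def comps(mask,amin=60):
    cs,_=cv2.findContours(mask.astype(np.uint8),cv2.RETR_EXTERNAL,cv2.CHAIN_APPROX_NONE)
    return [k.reshape(-1,2) for k in cs if cv2.contourArea(k)>amin]
E
python3 - <<'E'
from h import *
im=cv2.imread('pics/top0.png'); hsv=cv2.cvtColor(im,cv2.COLOR_BGR2HSV); H,S,V=cv2.split(hsv)
c,W=ext('top')
print('red'); 
for k in comps((((H<6)|(H>174))&(S>150)&(V>80)),800): print(k.mean(0).round(), rect(ray(c,W,k,0.02)))
print('blue')
for k in comps(((H>100)&(H<125)&(S>120)),60): print(k.mean(0).round(), rect(ray(c,W,k,0.0)))
# oak: pale
m=(H>8)&(H<28)&(S<140)&(V>140)
m=cv2.morphologyEx(m.astype(np.uint8),cv2.MORPH_CLOSE,np.ones((5,5)))
for k in comps(m,200):
    print('oak',k.mean(0).round(), rect(ray(c,W,k,0.045)), 'bed18',rect(ray(c,W,k,0.018)))
dark=(V<110)&(S>80)
g=np.zeros_like(V);g[125:186,255:390]=1
for k in comps(dark&(g>0),60): print('dark',k.mean(0).round(),rect(ray(c,W,k,0.03)))
cv2.imwrite('pics/crop.png',cv2.resize(im[110:220,240:500],None,fx=3,fy=3,interpolation=cv2.INTER_CUBIC))
E
```

```text
red
[225. 299.] [213.7 273.8 201.9 130.1 -67.3]
[195. 192.] [492.6 355.9 202.  132.  -79. ]
[97. 31.] [979.5 677.2 185.5  58.9  68.6]
blue
[454. 198.] [ 465.4 -346.1  167.2   82.9  -82.6]
[544.  53.] [ 892.4 -641.   197.2  168.4    5.8]
oak [272. 221.] [409.9 145.1  85.8  47.1  40.3] bed18 [412.4 148.3  87.7  48.2  40.3]
oak [463. 195.] [ 467.2 -348.9  134.4   44.1  -81.3] bed18 [ 471.  -356.9  137.5   45.1  -81.3]
oak [ 80. 269.] [3.218e+02 6.945e+02 4.386e+02 1.034e+02 1.000e-01] bed18 [3.223e+02 7.101e+02 4.485e+02 1.057e+02 1.000e-01]
oak [ 76. 162.] [579.5 688.9  91.8  33.2  86.6] bed18 [585.8 704.3  93.9  33.9  86.6]
oak [282. 155.] [584.1 120.4 146.1 135.6  -0.6] bed18 [590.6 122.9 149.4 138.7  -0.6]
oak [351. 154.] [583.4 -62.9 183.6 145.8  89.1] bed18 [589.8 -64.5 187.7 149.1  89.1]
oak [453. 148.] [ 594.  -332.   128.7   43.4   10.2] bed18 [ 600.7 -339.7  131.6   44.4   10.2]
oak [197. 116.] [697.  353.5 231.5  23.2  74. ] bed18 [706.  361.4 236.7  23.7  74. ]
oak [610.  54.] [ 860.5 -796.4  450.5  244.6  -11. ] bed18 [ 873.2 -814.5  460.6  250.2  -11. ]
oak [370.  14.] [ 993.9 -117.  1049.    90.    89.1] bed18 [1009.6 -119.8 1072.7   92.    89.1]
oak [37. 44.] [937.3 825.8 313.9 290.6   9.7] bed18 [951.8 844.4 321.  297.2   9.7]
dark [344. 165.] [557.  -44.6 153.8  21.6  89.2]
dark [281. 154.] [588.6 119.8 128.6  73.8  88.9]
dark [344. 142.] [616.8 -44.8 152.5  16.5  89. ]
```

View pics/crop.png

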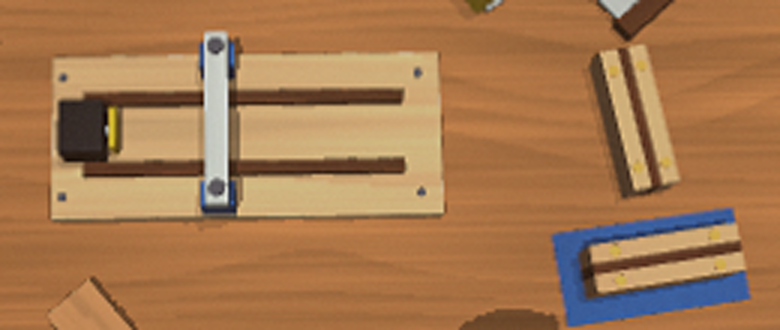

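The crop confirms that the striped oak block is on the blue pad, the stop is at the lane's left end, and the loading end is at right. I'll move over the block with the jaws across it.

```bash
python3 -m crank '33 26 -7 9;66 52 -14 18;99 78 -21 27;132 104 -29 36;164 130 -36 45;197 156 -43 54;230 182 -50 63;263 208 -58 72;296 234 -65 80;328 260 -72 86' 85 40
python3 - <<'E'
from h import *
c,W=ext('wrist'); print(monitor.get_obs()['eef_pos'],monitor.get_obs()['tool_rot'])
im=viewer.read_camera('wrist')[:,:,::-1].copy(); cv2.imwrite('pics/w1.png',im)
np.save('w1.npy',W)
E
```

```text
time: 1.35
eef_pos: [0.468, -0.3481, 0.1805]
tool_rot: [-180.0, -0.0, 99.1]
force: [-0.5, -0.3, -0.9]
grip_width: 0.0848
grasp_force: 0.0
[ 0.46799421 -0.34806721  0.18052647] [-1.79965044e+02 -3.46612961e-02  9.90954948e+01]
```

View pics/w1.png

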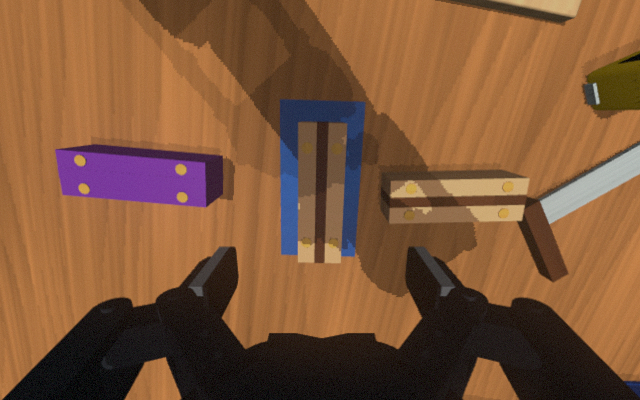

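The wrist view shows the block centred between the fingers, with top corners at about (298,122), (347,123), (298,262) and (341,263). I'll turn those into positions.

Run:
```python
from h import *
W=np.load('w1.npy'); c=viewer.calibration('wrist')
im=cv2.imread('pics/w1.png'); H,S,V=cv2.split(cv2.cvtColor(im,cv2.COLOR_BGR2HSV))
b=((H>100)&(H<130)&(S>100)); roi=np.zeros_like(b); roi[95:270,270:370]=1
# block: warm-coloured pixels within window inside the pad columns
m=((H<30)&roi); m[:,:290]=0; m[:,355:]=0; m[:118]=0
for k in comps(cv2.morphologyEx(m.astype(np.uint8),cv2.MORPH_OPEN,np.ones((5,5))),300): print(k.min(0),k.max(0))
P=ray(c,W,[[298,122],[347,123],[341,263],[298,262]],0.045)*1000
print(P.round(1)); print(rect(P/1000), P.mean(0))
# stripe direction
d=((V<70)&(S>60)); d[:, :305]=0; d[:,335:]=0; d[:124]=0; d[262:]=0
for k in comps(d,200):
    p=ray(c,W,k,0.045); print('stripe',rect(p),k.min(0),k.max(0))
```

```text
[290 122] [354 269]
[[ 437.8 -287.5   45. ]
 [ 479.6 -281.7   45. ]
 [ 498.2 -414.8   45. ]
 [ 455.9 -420.5   45. ]]
[ 467.8 -351.2  134.5   42.7  -82. ] [ 467.87266408 -351.13013062   45.        ]
stripe [ 465.8 -339.7  108.8    9.5  -82.4] [316 124] [327 240]
```

Both measurements agree: the centre is at (468,-351) with yaw 98°. Next I descend and grip.

```bash
python3 -m crank '0 -1 -30 -1;0 -3 -60 -1;0 -3 -85 -1;0 -3 -110 -1;0 -3 -128 -1;0 -3 -138 -1;0 -3 -141 -1;0 -3 -141 -1;0 -3 -141 -1;0 -3 -141 -1' 85 40; python3 -m crank '0 0 0 0;0 0 0 0;0 0 0 0;0 0 0 0;0 0 0 0;0 0 0 0;0 0 10 0;0 0 30 0;0 0 60 0;0 0 90 0' 30 40
```

```text
time: 2.65
eef_pos: [0.4677, -0.3527, 0.041]
tool_rot: [179.9, 0.1, 97.9]
force: [0.5, 0.8, 0.6]
grip_width: 0.0849
grasp_force: 0.0
time: 3.9
eef_pos: [0.467, -0.3522, 0.132]
tool_rot: [-180.0, 0.0, 97.9]
force: [-0.1, -0.3, -1.8]
grip_width: 0.0415
grasp_force: 42.9
```

```bash
python3 -m crank '4 10 15 0;18 50 35 -2;33 90 55 -4;50 130 68 -6;67 170 68 -8;84 210 68 -9;100 250 68 -9;113 285 68 -9;119 302 68 -9;119 302 68 -9' 30 40
python3 - <<'E'
from h import *
c,W=ext('wrist'); print(monitor.get_obs()['eef_pos'],monitor.get_obs()['tool_rot'])
im=viewer.read_camera('wrist')[:,:,::-1].copy(); cv2.imwrite('pics/w2.png',im)
np.save('w2.npy',W)
E
```

```text
time: 5.15
eef_pos: [0.586, -0.0492, 0.1981]
tool_rot: [-179.9, 0.0, 89.0]
force: [0.2, 0.7, -2.5]
grip_width: 0.0416
grasp_force: 43.0
[ 0.58597292 -0.04922545  0.19807848] [-1.79946281e+02  1.79415595e-02  8.90162757e+01]
```

View pics/w2.png

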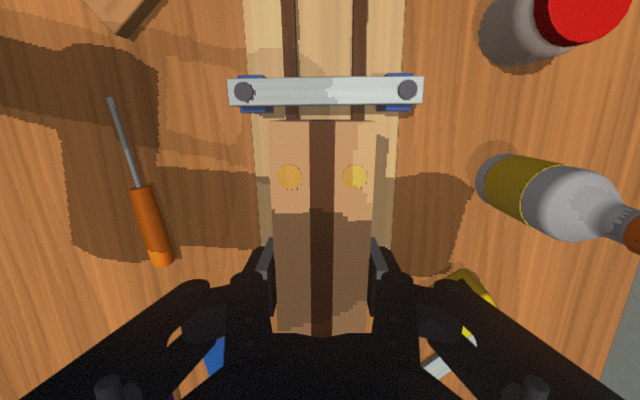

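The wrist view shows the bar at rows 77–106, bolts at (243,91) and (407,90), and rails at columns ~290 and ~360. The block's front edge is at row 121. I'll compute the lane pose from these.

Run:
```python
from h import *
W=np.load('w2.npy'); c=viewer.calibration('wrist')
im=cv2.imread('pics/w2.png'); H,S,V=cv2.split(cv2.cvtColor(im,cv2.COLOR_BGR2HSV)); g=V.astype(int)
for r in (15,30,45,60): 
    cols=np.where(g[r,270:380]<95)[0]+270
    s=np.split(cols,np.where(np.diff(cols)>5)[0]+1)
    e=[(q[0],q[-1]) for q in s if len(q)>6]; print(r,e)
    for a,b in e: print('  ',(ray(c,W,[[a,r],[b,r]],0.030)*1000).round(1)[:,:2].tolist())
# base edges at z=18
for r in (20,40,60):
    cand=np.abs(np.diff(S[r].astype(int))); l=230+cand[230:265].argmax(); rr=385+cand[385:420].argmax()
    print('base',r,l,rr,(ray(c,W,[[l,r],[rr,r]],0.018)*1000).round(1)[:,:2].tolist())
print('bolts',(ray(c,W,[[243.5,91],[407.5,89.5]],0.089)*1000).round(1))
m=(S<70)&(V>120); m[:70]=0;m[112:]=0;m[:,:225]=0;m[:,428:]=0
for k in comps(m,500): print('bar',k.min(0),k.max(0),rect(ray(c,W,k,0.085)))
zt=W[2,3]; 
o=monitor.get_obs()['eef_pos']
print('blockfront',(ray(c,W,[[270,121],[376,121]],o[2]-.041+.045)*1000).round(1))
```

```text
15 []
30 []
45 []
60 [(np.int64(285), np.int64(296))]
   [[554.5, 70.1], [564.6, 69.9]]
base 20 243 404 [[516.0, 106.9], [665.0, 104.3]]
base 40 244 403 [[515.5, 90.2], [665.0, 87.6]]
base 60 245 402 [[514.9, 72.9], [665.1, 70.3]]
bolts [[529.   39.5  89. ]
 [652.   38.4  89. ]]
bar [227  74] [424 105] [590.3  39.6 149.3  21.6  -0.7]
blockfront [[567.1  19.4 202.1]
 [608.5  18.7 202.1]]
```

Lane centre is x≈589 at y=-57, the bar's near edge is y≈29.5 and yaw matches. I'll shift the block +2 in x and -8 in y, then lower it.

```bash
python3 -m crank '1 -4 -5 0;2 -8 -25 0;2 -8 -50 0;2 -8 -75 0;2 -8 -100 0;2 -8 -118 0;2 -8 -128 0;2 -8 -134 0;2 -8 -138 0;2 -8 -139 0' 30 40; python3 -m crank '0 0 0 0;0 0 0 0;0 0 0 0;0 0 0 0;0 0 0 0;0 0 0 0;0 0 5 0;0 0 20 0;0 0 40 0;0 0 55 0' 84 40;  python3 - <<'E'
from h import *
c,W=ext('wrist'); print(monitor.get_obs()['eef_pos'],monitor.get_obs()['tool_rot'])
im=viewer.read_camera('wrist')[:,:,::-1].copy(); cv2.imwrite('pics/w3.png',im)
np.save('w3.npy',W)
E
```

```text
time: 6.45
eef_pos: [0.5887, -0.0583, 0.0597]
tool_rot: [179.9, 0.0, 88.9]
force: [-0.1, 1.1, -2.6]
grip_width: 0.0414
grasp_force: 43.0
time: 7.7
eef_pos: [0.5894, -0.0585, 0.1168]
tool_rot: [179.8, 0.0, 88.9]
force: [-0.3, 0.8, 0.5]
grip_width: 0.0839
grasp_force: 0.0
[ 0.5893719  -0.05847891  0.11676331] [1.79836595e+02 2.50355892e-02 8.88795171e+01]
```

View pics/w3.png

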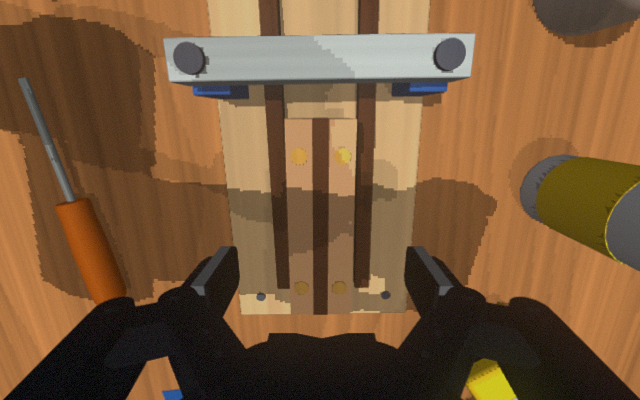

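The block lies between the rails, with its front edge at row 118 (columns 285–357) and its stripe ending at row 314. Computing the ends.

Run:
```python
from h import *
W=np.load('w3.npy'); c=viewer.calibration('wrist')
for z in (.061,.0655):
  print('front',(ray(c,W,[[285,118],[357,118]],z)*1000).round(1)[:,:2].tolist(),'rear',(ray(c,W,[[320,314]],z)*1000).round(1)[:,:2].tolist())
print('bar bottom edge, far/near top', (ray(c,W,[[320,36],[320,77]],.085)*1000).round(1)[:,:2].tolist())
print('base end z18',(ray(c,W,[[245,314],[405,312]],.018)*1000).round(1)[:,:2].tolist(), 'rail end',(ray(c,W,[[283,289],[362,287]],.030)*1000).round(1)[:,:2].tolist())
im=cv2.imread('pics/w3.png');g=cv2.cvtColor(im,cv2.COLOR_BGR2GRAY)
print(g[295:335:2,[300,320,340]].T)
```

```text
front [[569.5, 10.6], [611.9, 9.8]] rear [[587.2, -126.5]]
front [[570.0, 10.7], [611.4, 9.9]] rear [[587.3, -123.0]]
bar bottom edge, far/near top [[590.9, 48.0], [590.5, 29.9]]
base end z18 [[518.8, -159.0], [663.2, -160.1]] rail end [[556.6, -125.8], [622.0, -125.3]]
[[111 117 118 115 118 117 118 116 117 118 128 122 123 125 121 122 123 120
  122 121]
 [ 52  52  47  51  49  52  51  49  52  53 118 122 123 123 122 122 119 119
  117 121]
 [117 117 115 116 116 113 119 118 120 115 126 126 128 125 121 124 124 122
  123 120]]
```

```bash
python3 -m crank '0 -25 0 0;-1 -55 0 0;-2 -80 0 0;-2 -92 0 0;-2 -92 -15 0;-2 -92 -35 0;-2 -92 -52 0;-2 -92 -62 0;-2 -92 -67 0;-2 -92 -67 0' 0 20
python3 - <<'E'
from h import *
o=monitor.get_obs(); print(o['eef_pos'],o['force'],o['tool_rot'])
E
```

```text
time: 9.0
eef_pos: [0.5863, -0.1501, 0.0469]
tool_rot: [-180.0, -0.0, 88.9]
force: [-0.0, -0.0, 0.1]
grip_width: -0.0003
grasp_force: 0.0
[ 0.58625576 -0.15009349  0.04690842] [-0.01407998 -0.01104937  0.09368858] [-1.79973217e+02 -7.92949420e-03  8.88958183e+01]
```

```bash
python3 -m crank '0 2 0 0;0 4 0 0;1 6 0 0;1 8 0 0;1 10 0 0;1 12 0 0;1 14 0 0;1 16 0 0;1 18 0 0;1 20 0 0' 0 20; python3 -m crank '0 0.5 0 0;0 1 0 0;0 1.5 0 0;0 2 0 0;0 2.5 0 0;0 3 0 0;0 3.5 0 0;0 4 0 0;0 4.5 0 0;0 5 0 0'
python3 - <<'E'
from h import *
c,W=ext('wrist'); o=monitor.get_obs(); print(o['eef_pos'],o['force'])
cv2.imwrite('pics/w4.png',viewer.read_camera('wrist')[:,:,::-1]); np.save('w4.npy',W)
E
```

```text
time: 10.25
eef_pos: [0.5873, -0.1304, 0.0473]
tool_rot: [180.0, 0.0, 88.9]
force: [-0.2, -1.8, 0.2]
grip_width: 0.0001
grasp_force: 0.0
time: 11.5
eef_pos: [0.5873, -0.1252, 0.0473]
tool_rot: [-180.0, -0.0, 88.9]
force: [-0.2, -1.1, -0.0]
grip_width: -0.0002
grasp_force: 0.0
[ 0.58726298 -0.12523941  0.04725205] [-0.22330597 -1.08476667 -0.02871188]
```

View pics/w4.png

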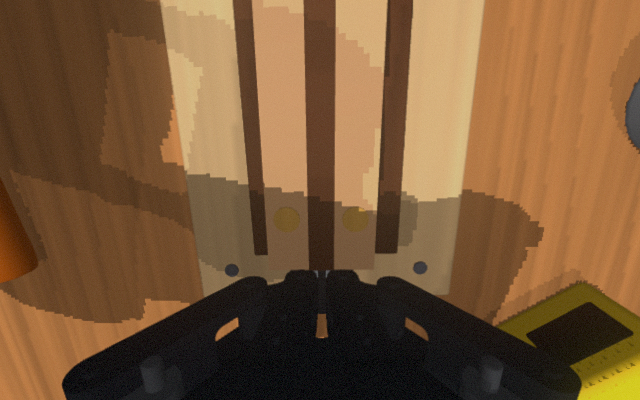

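The fingers are at the block's rear edge (row ~269, column 320), pushing with 1–2 N. Computing how far is left to the bar.

```bash
python3 - <<'E'
from h import *
W=np.load('w4.npy'); c=viewer.calibration('wrist')
for z in (.061,.0655): print('rear',(ray(c,W,[[320,269]],z)*1000).round(1)[:,:2].tolist())
print('rail end',(ray(c,W,[[261,255],[387,253]],.030)*1000).round(1)[:,:2].tolist())
E
python3 -m crank '0 0.4 0 0;0 0.8 0 0;0 1.2 0 0;0 1.6 0 0;0 2 0 0;0 2.4 0 0;0 2.8 0 0;0 3.2 0 0;0 3.6 0 0;0 4 0 0'
```

```text
rear [[586.9, -116.3]]
rear [[587.0, -113.7]]
rail end [[555.3, -125.3], [622.0, -125.5]]
time: 12.8
eef_pos: [0.5873, -0.1213, 0.0473]
tool_rot: [180.0, 0.0, 88.9]
force: [0.5, -1.6, -0.8]
grip_width: -0.0001
grasp_force: 0.0
```

```bash
python3 -m crank '0 0.4 0 0;0 0.8 0 0;0 1.2 0 0;0 1.6 0 0;0 2 0 0;0 2.3 0 0;0 2.6 0 0;0 2.8 0 0;0 3 0 0;0 3 0 0' | sed -n 2p\;4p; python3 -m crank '0 0.2 0 0;0 0.4 0 0;0 0.6 0 0;0 0.8 0 0;0 1 0 0;0 1.2 0 0;0 1.4 0 0;0 1.5 0 0;0 1.5 0 0;0 1.5 0 0'|sed -n 2p\;4p
```

```text
eef_pos: [0.5873, -0.1182, 0.0473]
force: [-0.1, -0.4, -1.0]
eef_pos: [0.5873, -0.1168, 0.0473]
force: [-0.2, -1.0, -0.3]
```

```bash
python3 -m crank '0 0.1 0 0;0 0.2 0 0;0 0.3 0 0;0 0.5 0 0;0 0.6 0 0;0 0.8 0 0;0 0.9 0 0;0 1 0 0;0 1 0 0;0 1 0 0' | sed -n 2p\;4p
```

```text
eef_pos: [0.5873, -0.1158, 0.0473]
force: [0.1, -0.6, 0.1]
```

```bash
python3 -m crank '0 0.2 0 0;0 0.4 0 0;0 0.6 0 0;0 0.7 0 0;0 0.8 0 0;0 0.9 0 0;0 1 0 0;0 1.1 0 0;0 1.2 0 0;0 1.2 0 0' | sed -n 2p\;4p
```

```text
eef_pos: [0.5875, -0.1151, 0.0474]
force: [1.3, -5.6, -1.5]
```

```bash
python3 -m crank '0 0.2 0 0;0 0.4 0 0;0 0.6 0 0;0 0.7 0 0;0 0.8 0 0;0 0.9 0 0;0 1 0 0;0 1.1 0 0;0 1.2 0 0;0 1.2 0 0' | sed -n 2p\;4p
```

```text
eef_pos: [0.5879, -0.115, 0.0476]
force: [-0.8, -8.0, -1.0]
```

Force rises to 8 N with no travel, right at the bar. I'll ease to about 5 N and hold, then confirm with the top camera.

```bash
python3 -m crank '0 -0.3 0 0;0 -0.5 0 0;0 -0.5 0 0;0 -0.5 0 0;0 -0.5 0 0;0 -0.5 0 0;0 -0.5 0 0;0 -0.5 0 0;0 -0.5 0 0;0 -0.5 0 0' | sed -n 2p\;4p
python3 - <<'E'
from h import *
im=viewer.read_camera('top')[:,:,::-1]; cv2.imwrite('pics/t2.png',cv2.resize(im[100:210,250:420],None,fx=4,fy=4,interpolation=cv2.INTER_CUBIC))
print(monitor.get_obs()['time'],monitor.get_obs()['force'])
E
```

```text
eef_pos: [0.5878, -0.115, 0.0475]
force: [1.8, -7.9, -1.9]
20.35 [ 0.17290547 -5.81875203 -0.64426572]
```

View pics/t2.png

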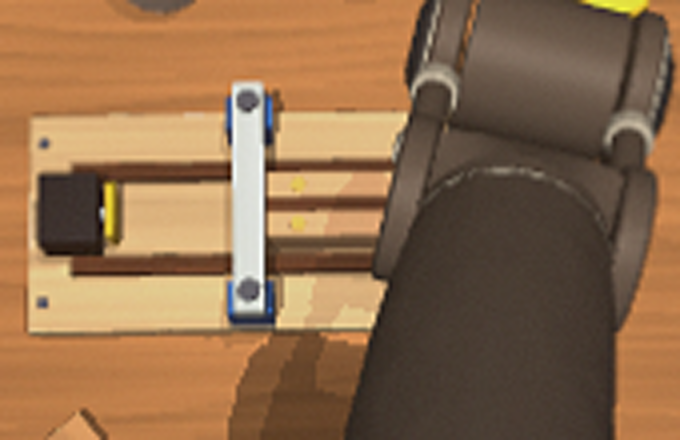

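The block's front is at the bar's near edge with nothing past it, so it catches. It goes to the left red tray, (493,356).

```bash
python3 -m crank '0 -4 0 0;0 -20 0 0;0 -20 20 0;0 -20 45 0;0 -20 70 0;1 0 70 0;2 25 70 0;2 50 70 0;2 73 70 0;2 73 70 0' 0 20; python3 -m crank '0 0 0 0;0 0 0 0;0 0 0 0;0 0 0 0;0 0 -5 0;0 0 -20 0;0 0 -38 0;0 0 -50 0;0 0 -56 0;0 0 -57 0' 85 40; python3 -m crank '0 0 0 0;0 0 0 0;0 0 0 0;0 0 0 0;0 0 0 0;0 -5 0 0;0 -15 1 0;0 -25 15 0;0 -30 40 0;0 -30 65 0' 30 40
```

```text
time: 21.6
eef_pos: [0.5883, -0.0382, 0.1165]
tool_rot: [-179.9, -0.1, 89.1]
force: [0.7, -0.6, -0.1]
grip_width: -0.0001
grasp_force: 0.0
time: 22.85
eef_pos: [0.589, -0.0408, 0.0595]
tool_rot: [-179.9, -0.0, 88.9]
force: [0.7, -0.3, -0.5]
grip_width: 0.0852
grasp_force: 0.0
time: 24.1
eef_pos: [0.5886, -0.0721, 0.1257]
tool_rot: [-179.9, 0.0, 88.8]
force: [-0.4, -0.8, -2.3]
grip_width: 0.0415
grasp_force: 42.8
```

```bash
python3 -m crank '0 0 40 0;-4 25 75 2;-16 75 80 4;-28 130 80 6;-40 185 80 8;-54 240 80 10;-66 295 80 12;-80 350 80 12;-92 400 75 12;-96 425 65 12' 30 40; python3 -m crank '0 0 -20 0;0 0 -50 0;0 0 -80 0;0 0 -105 0;0 0 -125 0;0 0 -135 0;0 0 -140 0;0 0 -142 0;0 0 -143 0;0 0 -143 0'
python3 - <<'E'
from h import *
o=monitor.get_obs(); print(o['eef_pos'],o['force'],o['tool_rot'])
im=viewer.read_camera('top')[:,:,::-1]; cv2.imwrite('pics/t3.png',cv2.resize(im[140:250,120:300],None,fx=4,fy=4,interpolation=cv2.INTER_CUBIC))
E
```

```text
time: 25.35
eef_pos: [0.4928, 0.3561, 0.1908]
tool_rot: [179.9, -0.0, 101.0]
force: [-0.2, 0.2, -2.4]
grip_width: 0.0413
grasp_force: 42.8
time: 26.6
eef_pos: [0.4936, 0.3545, 0.0479]
tool_rot: [179.9, -0.0, 100.9]
force: [0.4, 0.4, -1.1]
grip_width: 0.0412
grasp_force: 42.8
[0.49364351 0.35445228 0.04791636] [ 0.39176233  0.41543433 -1.13330939] [ 1.79940247e+02 -2.11294418e-02  1.00892526e+02]
```

View pics/t3.png

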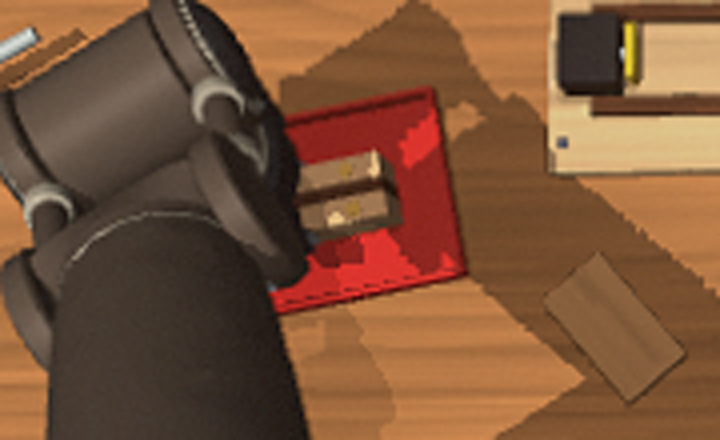

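The block is inside the red tray, clear of the walls and just at the floor. Releasing and backing off.

```bash
python3 -m crank '0 0 -0.5 0;0 0 -0.5 0;0 0 -0.5 0;0 0 -0.5 0;0 0 -0.5 0;0 0 -0.5 0;0 0 5 0;0 0 30 0;0 0 70 0;0 0 110 0' 84 40; python3 -m crank '0 0 30 0;-20 -40 30 0;-40 -80 30 0;-60 -120 30 0;-80 -160 30 0;-90 -180 30 0;-90 -180 30 0;-90 -180 30 0;-90 -180 30 0;-90 -180 30 0'
python3 - <<'E'
from h import *
im=viewer.read_camera('top')[:,:,::-1].copy(); cv2.imwrite('pics/t4.png',im)
E
```

```text
time: 27.9
eef_pos: [0.4931, 0.354, 0.1584]
tool_rot: [-180.0, 0.0, 100.9]
force: [0.4, -0.6, -0.2]
grip_width: 0.0839
grasp_force: 0.0
time: 29.15
eef_pos: [0.4037, 0.1748, 0.1873]
tool_rot: [180.0, -0.0, 100.9]
force: [-0.4, -0.1, -0.5]
grip_width: 0.0845
grasp_force: 0.0
```

View pics/t4.png

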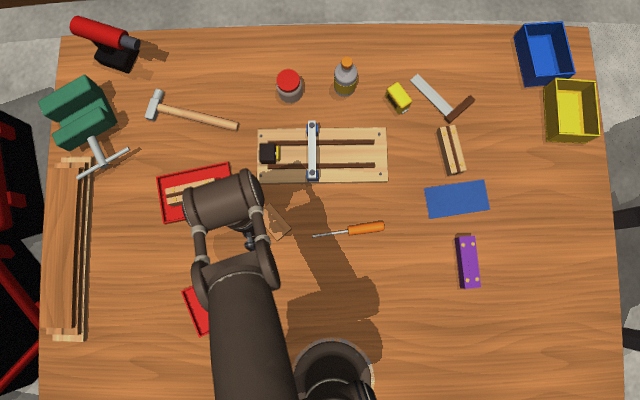

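The block lies flat in the tray at about (190,190), everything else is unmoved, and the arm is clear.

```bash
python3 -c "
from station import robot
print(robot.finish_job())"
```

```text
the job is handed in; nothing more can be done
None
```

The block from the blue pad was too high: it caught on the bridge bar, was pressed there for about 2–3 s at 5–8 N (a little longer and harder than the 5 N asked), then laid flat in the left red tray, and the job was handed in at about 29 s.

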